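Slide the board stand to its spot and hold a spring clamp open around the board edge

TASK

Slide the circuit-board stand along the bench by its blue post, without lifting or tipping it, out of the white taped outline until its foot lies inside the yellow one. Then squeeze the orange handles of the spring clamp to open it, take it off its parking bar, and finish holding it squeezed wide open with its jaws straddling the middle of the board's top edge, the edge well in between them and the clamp touching neither board nor stand: do not let go, the program ends while holding. Leave the other things on the bench where they are.

Things in the scene. Friction and masses are not known exactly. Their poses are not given: they have to be found in the camera images.
- stand: Loose circuit-board stand, about 0.5 kg, mostly near the post. Aluminium foot 150 x 56 x 10 mm (x, y, z). Origin: centre of its underside. Towards -x a dark steel weight (56 x 56 mm, top 22 mm high) carries the blue grip post. Towards +x a green board, 3 mm thick (y), stands upright from x = 0 to 70 mm, its top edge 90 mm up; grey holder strips at its foot reach 22 mm high.
- board_top (a point): Middle of the board's top edge, 35 mm along +x of the stand's origin and 90 mm up; axes as the stand's (x along the edge, y across the board).
- post_top (a point): Centre of the top of the blue grip post, 45 mm along -x of the stand's origin and 72 mm up; axes as the stand's. The post is 30 (x) x 24 (y) mm and rises from 22 to 72 mm above the bench: grip it across y, about 50 mm up.
- mark_yellow: Yellow tape outline flat on the bench, inner opening 174 (x) x 80 (y) mm, tape 10 mm wide, no thickness to speak of. Origin: its centre; x along its long side. The stand belongs in it with x axes alike (post towards the robot).
- mark_white: White tape outline of the same size, where the stand is at the start. Origin: its centre.
- rack: Fixed parking bar for the clamp: grey foot 100 x 56 x 12 mm and on it an upright aluminium strip 80 mm long (x), 5 mm thick (y), its top edge 72 mm above the bench. Origin: centre of the foot's underside.
- bar_top (a point): Middle of the parking bar's top edge, 72 mm above the bench; axes as the bar's.
- clip: Loose steel spring clamp, 0.09 kg, about 100 mm tall, 34 mm wide (x). Origin: mid-point of its pivot axis (along x, coil 19 mm thick); z up to the handles, y the line along which handles and jaws spread. At first it sits astride the parking bar, origin 81 mm above the bench. Handles: orange bars 12 mm thick, 32 mm long (x), axes 46 mm above the origin, 22 mm to either side (56 mm overall).
- clip_mouth (a point): Point midway between the orange jaw tips, 42 mm below the clamp's origin along its z; axes as the clamp's. Tips are 5 mm apart on the bar, 31 mm at the stop. The space between the jaws is 33 mm deep up to the coil.
- clip_left (a joint): Swing of the clamp's +y half, rad: 0 on the parking bar, grows as the handles are squeezed, stop at 0.32 (handles 25 mm overall, 50 mm above the origin), -0.05 shut on nothing. Wide open: over 0.2 (tips over 21 mm apart). Handles need about 6 N to start, 16 N at the stop; a grip of 25 N or more shuts them onto the stop.
- clip_right (a joint): Swing of the clamp's -y half, the same way; the two move together.
- tape_measure: Bystander: yellow tape measure, 66 x 73 x 32 mm. Leave it alone. Origin: centre of its underside.
- brass_blank: Bystander: turned brass blank, standing, 35 mm wide, 60 mm tall. Leave it alone. Origin: centre of its underside.
- tape_electrical: Bystander: roll of black tape, 62 mm wide, 19 mm tall. Leave it alone. Origin: centre of its underside.
- pliers: Bystander: pliers with red handles, 52 x 185 x 14 mm, lying flat. Leave them alone. Origin: centre of their underside.
There are look-alikes about, which are no part of the job. Leave any purple look-alike of the stand alone.

How it is judged:
By the outcome, as a careful person would: the job done as asked, in the order asked, and still so for the second after the job is handed in, while the arm keeps its last pose, push and grip.
It also fails if it takes over 59 s, if anything falls off the work surface, if the arm or the gripper's body presses on something with over 40 N, if the wrist force passes 120 N, or if a joint passes its speed limit or range.

ROBOT

A 6-joint arm with a two-finger parallel gripper is mounted at the origin on a cart in front of the work surface, level with it; the furniture and walls round the work are solid. World frame = base frame: x ahead of the robot, y to its left, z up, the work surface at z = 0. Lengths are in m, angles in rad, forces in N, time in s.
With the tool pointing down it reaches from about 0.425 to 0.925 m from the base axis. Payload 12.5 kg.
Tool frame: the origin (TCP) lies between the finger pads; the fingertips stand 25 mm ahead of it and the grasp point (between the pads) lies 6 mm ahead of it (r.tcp_to_tips is the distance from the TCP to the fingertips, in m); z points along the fingers, y is the line along which they close (so a half turn about z gives the same grasp; the last joint's range is limited). The gripper opens to 85 mm and grips with 20 to 120 N. Pads are 22 mm wide; open, the fingers measure 114 mm over their backs; the gripper's body (76 mm by 85 mm) begins 54 mm behind the grasp point. The pads swing forward as they close: fully open they stand 13 mm farther back than shut.
Start: joints at [-1.208, 0.491, 1.559, -0, 1.092, -0.106], TCP at [0.282, -0.558, 0.256] pointing down, gripper open.
Joint ranges: [-3.1, 3.1], [-0.84, 2.19], [0.05, 2.79], [-1.13, 4.28], [0.06, 2.93], [-2.69, 2.69]. Speed limits (rad/s): [2.22, 2.22, 2.79, 3.14, 3.14, 3.14].

INTERFACE

Orientations are given as a 3x3 rotation matrix whose columns are the frame's x, y, z axes.
In Python, from station import status, snapshot, camera_model, order, boxes_of, silhouettes, r gives the robot as it stands. The module is installed in compiled form; this text tells all that it offers.
- The arm moves only by the shell command python3 -m inch 'ROWS' [FORCE]. ROWS is a JSON list of rows, 1 to 5 of them, each of 7 numbers: a rotation vector rx, ry, rz in rad, then dx, dy, dz in m, then the opening from 0.0 (shut) to 1.0 (fully open); each row is the pose to reach, as a shift and turn from the pose commanded when the command began, along the tool's axes at that moment; what a row does not reach only later rows make up. A row lasts 1/12 s, in which the tool goes at most 0.0417 m and 0.125 rad, less where a joint would pass 70% of its speed; a pose out of reach is approached as far as the arm can. The fingers move at their own pace and stop on an object; FORCE is the grip in N (left out, the last holds). Time passes only in rows, so rows that do not move let the fingers close. It prints the time, the measured TCP pose, the force, the opening and the grip force at its end.
- status.read_state(): the state, without advancing time (a new reading comes with each control period).
- snapshot(name): name is "scene" or "side" or "wrist"; returns (picture, depth): 400x640x3 uint8, blue, green, red; 400x640 float32, m along the optical axis (not along the pixel's ray), 0 where there is no reading.
- camera_model(name): a dict with "fovy" (degrees; the focal length in pixels is half the picture's height over the tangent of half this angle, whatever the lens; pixels are square), "cx", "cy" (the principal point, pixels), "R" (3x3) and "t" (3): a world point X has camera coordinates R X + t; the wrist camera has in their place "hand_eye" (4x4, takes a point from camera to tool coordinates, whose origin is the TCP and whose axes are the flange's). Camera axes: x right, y down, z forward; pixel columns grow to the right and rows downward; lengths in m; the calibration is good to about 2 mm. A picture is of the moment at which its call begins: read the wrist's pose just before it. camera_model takes no time and is no camera call.
- order.sign_off(): hands the job in; it is judged then, once.
Trained networks look in the newest picture that a camera, given by its name, has taken for a name from the list of things; names that differ only in an ending like _2 or _b are one class to them, and where a whole thing is asked for, a point or a joint stands for the part that bears it (a point fixed in the world has none). Each returns a list of dicts, best first, with "conf" (0 to 1); they miss things now and then, are a little off and sometimes report something else, mostly with a low value. They report only what shows in the picture. A call takes as long as a camera call. They do not tell look-alikes from the thing itself.
- boxes_of(camera, name): "bbox" ([left, top, right, bottom] in pixels, round what is visible of it).
- silhouettes(camera, name): "region" (400x640 bool, what is visible of it) and "bbox" ([left, top, right, bottom] in pixels, round what is visible of it).
The state is a dict: "time": time; "joints": joint angles; "qd": joint speeds; "joint_efforts": joint torques, N m; "tcp_pos": TCP position; "tool_rot": TCP orientation; "wrist_force": force on the tool from outside, world axes, zero at the start; "torque": the same for the moment, N m; "width": opening from 0.0 (shut) to 1.0 (fully open); "grip_force": force on a finger pad.
Only numpy, scipy, OpenCV 4.12 (cv2) and the standard library are available. Lean on these libraries where they do the work, as an engineer would, in place of code of your own. Each camera call takes 0.05 s, during which the arm holds its last target. There are 200 camera calls.

## Working session

There is one attempt and no reset: what is moved stays moved. The work goes in short steps, Python scripts to look and compute and a shell command to move; the robot and the scene stay as the last step left them, time stands still between calls to the robot, and variables do not carry over. Pictures are saved under pics/ and viewed, at most 10 in all, crops included, and the job is handed in when it is done.

```bash
mkdir -p pics; cat > h.py <<'E'
import numpy as np, cv2
from station import status, snapshot, camera_model, order, boxes_of, silhouettes, r
def cloud(name):
    s=status.read_state(); p,d=snapshot(name); m=camera_model(name)
    f=200/np.tan(np.radians(m["fovy"])/2)
    v,u=np.mgrid[0:400,0:640]
    c=np.stack([(u-m["cx"])/f*d,(v-m["cy"])/f*d,d],-1)
    if "R" in m: X=(c-np.array(m["t"]))@np.array(m["R"])
    else:
        H=np.array(m["hand_eye"]); X=c@H[:3,:3].T+H[:3,3]
        X=X@np.array(s["tool_rot"]).T+np.array(s["tcp_pos"])
    X[d==0]=np.nan
    return p,X
E
python3 - <<'E'
from h import *
for c in ["scene","side"]:
    p,X=cloud(c); cv2.imwrite(f"pics/{c}.png",p); np.save(f"{c}.npy",X)
    for n in ["stand","rack","clip","mark_yellow","mark_white","tape_measure","brass_blank","tape_electrical","pliers"]:
        for b in silhouettes(c,n)[:3]:
            P=X[b["region"]]; P=P[~np.isnan(P[:,0])]
            print(c,n,round(b["conf"],2),np.round(b["bbox"]).astype(int), np.round(np.percentile(P,[2,50,98],axis=0),3).tolist() if len(P) else None)
s=status.read_state(); print(s["time"],s["tool_rot"],s["wrist_force"],r.tcp_to_tips)
E
```

```text
scene stand 0.96 [281 230 320 279] [[0.443, 0.169, 0.002], [0.51, 0.201, 0.023], [0.586, 0.232, 0.085]]
scene stand 0.57 [408 197 414 213] [[0.409, -0.227, 0.009], [0.419, -0.201, 0.022], [0.434, -0.188, 0.059]]
scene rack 0.74 [368 157 398 189] [[0.525, -0.285, 0.001], [0.573, -0.257, 0.017], [0.619, -0.233, 0.072]]
scene clip 0.59 [386 150 401 175] [[0.54, -0.285, 0.055], [0.553, -0.253, 0.101], [0.568, -0.234, 0.136]]
scene mark_yellow 0.66 [328 200 380 248] [[0.403, -0.086, -0.005], [0.455, 0.001, 0.001], [0.595, 0.028, 0.006]]
scene mark_white 0.97 [272 232 328 287] [[0.414, 0.131, -0.004], [0.488, 0.177, 0.001], [0.61, 0.253, 0.007]]
scene brass_blank 0.51 [318 157 326 174] [[0.731, -0.145, 0.007], [0.741, -0.125, 0.041], [0.756, -0.116, 0.064]]
scene tape_electrical 0.78 [234 215 254 232] [[0.704, 0.205, -0.001], [0.733, 0.232, 0.016], [0.763, 0.26, 0.024]]
scene pliers 0.62 [219 283 254 343] [[0.443, 0.366, -0.001], [0.487, 0.454, 0.012], [0.534, 0.52, 0.018]]
side stand 0.7 [352 155 367 187] [[0.384, -0.327, 0.003], [0.414, -0.222, 0.024], [0.441, -0.189, 0.084]]
side rack 0
[... 678 characters left out ...]
.73, -0.143, 0.004], [0.745, -0.124, 0.035], [0.762, -0.115, 0.062]]
side brass_blank 0.46 [326 146 331 168] [[0.529, -0.59, 0.015], [0.552, -0.252, 0.091], [0.568, -0.235, 0.134]]
side tape_electrical 0.7 [266 230 284 248] [[0.704, 0.203, 0.003], [0.731, 0.24, 0.017], [0.757, 0.259, 0.021]]
side pliers 0.81 [341 258 389 310] [[0.443, 0.364, 0.0], [0.484, 0.458, 0.012], [0.532, 0.521, 0.015]]
side pliers 0.31 [278 196 296 216] [[0.67, -0.07, 0.002], [0.704, 0.042, 0.03], [0.737, 0.056, 0.034]]
1.0 [[ 8.92120412e-01  4.51797707e-01  5.16207359e-05]
 [ 4.51797710e-01 -8.92120409e-01 -7.82892835e-05]
 [ 1.06809932e-05  9.31655981e-05 -9.99999996e-01]] [ 0.1440662   0.00430247 -0.4924794 ] 0.025
```

```bash
python3 - <<'E'
from h import *
p=cv2.imread("pics/scene.png"); q=p[140:300,220:430]
cv2.imwrite("pics/crop1.png",cv2.resize(q,None,fx=3.7,fy=3.7,interpolation=cv2.INTER_CUBIC))
for c in ["scene","side"]:
    X=np.load(c+".npy"); I=cv2.imread(f"pics/{c}.png"); hsv=cv2.cvtColor(I,cv2.COLOR_BGR2HSV).astype(int)
    def rect(n,m):
        P=X[m]; P=P[~np.isnan(P[:,0])]
        if len(P)>4:
            (cx,cy),(w,h),a=cv2.minAreaRect(P[:,:2].astype(np.float32)); print(c,n,len(P),np.round([cx,cy,w,h,a],3),np.round(np.median(P,0),3))
    H,S,V=hsv[...,0],hsv[...,1],hsv[...,2]; z=X[...,2]
    R=lambda a,b,e,f:(X[...,0]>a)&(X[...,0]<b)&(X[...,1]>e)&(X[...,1]<f)
    rect("yellow",(H>18)&(H<36)&(S>90)&(abs(z)<.008)&R(.36,.63,-.13,.06))
    rect("white",(S<60)&(V>170)&(abs(z)<.008)&R(.36,.66,.1,.28))
    st=R(.4,.63,.13,.26)
    rect("blue",(H>95)&(H<130)&(S>90)&(z>.02)&st)
    rect("posttop",(H>95)&(H<130)&(S>90)&(z>.068)&st)
    rect("board",(H>40)&(H<90)&(S>60)&(z>.03)&st)
    rk=R(.5,.65,-.32,-.2)
    rect("bar",(z>.03)&(z<.074)&rk&(S<60)); rect("rackfoot",(z>.005)&(z<.02)&rk)
    rect("handles",(z>.11)&rk)
E
```

```text
scene yellow 412 [ 5.0000e-01 -3.5000e-02  1.0600e-01  1.9700e-01  7.9931e+01] [ 0.491 -0.023  0.001]
scene white 547 [ 0.514  0.192  0.105  0.2   78.078] [0.504 0.205 0.001]
scene blue 169 [4.7100e-01 2.0400e-01 2.6000e-02 3.2000e-02 7.9596e+01] [0.464 0.21  0.06 ]
scene posttop 64 [4.7100e-01 2.0500e-01 2.3000e-02 3.1000e-02 7.6039e+01] [0.471 0.205 0.072]
scene board 137 [5.5100e-01 1.8900e-01 6.0000e-03 7.2000e-02 8.0278e+01] [0.545 0.191 0.066]
scene bar 156 [ 5.7500e-01 -2.5700e-01  2.3000e-02  8.6000e-02  8.6245e+01] [ 0.583 -0.259  0.056]
scene rackfoot 249 [ 0.571 -0.251  0.138  0.113  9.911] [ 0.559 -0.248  0.012]
scene handles 98 [ 0.556 -0.26   0.035  0.058  5.218] [ 0.555 -0.277  0.128]
side yellow 278 [ 4.9900e-01 -3.4000e-02  1.2100e-01  2.6200e-01  8.5612e+01] [ 0.499 -0.024  0.002]
side white 403 [ 0.513  0.193  0.109  0.198 78.172] [0.516 0.224 0.002]
side blue 171 [4.7100e-01 1.9600e-01 4.2000e-02 2.9000e-02 8.4149e+01] [0.472 0.212 0.053]
side posttop 47 [4.7100e-01 2.0300e-01 2.6000e-02 2.8000e-02 8.2708e+01] [0.471 0.206 0.072]
side board 313 [5.480e-01 1.880e-01 1.200e-02 6.900e-02 8.333e+01] [0.548 0.188 0.062]
side bar 166 [ 5.7200e-01 -2.5900e-01  2.6000e-02  7.6000e-02  8.7952e+01] [ 0.576 -0.261  0.055]
side rackfoot 131 [ 0.57  -0.259  0.097  0.067  0.171] [ 0.572 -0.249  0.012]
side handles 58 [ 5.5300e-01 -2.6200e-01  5.8000e-02  2.9000e-02  8.8511e+01] [ 0.553 -0.244  0.127]
```

View pics/crop1.png

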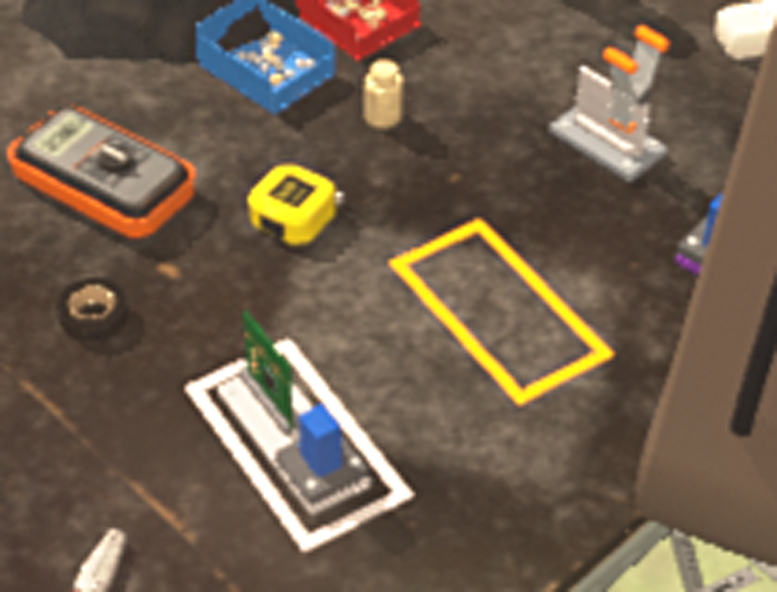

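Two stands show: the green/blue one at scene pixels (300,255), inside the white outline, and a second with a purple foot at about (411,205). The first one fits: blue post, aluminium foot, inside the white outline. The crop confirms this (crop pixels 320,440 against 690,260). The yellow outline is at crop (500,310) and the clamp on its bar at (630,90).

```bash
cat > g.py <<'E'
import sys, numpy as np
from h import status
from scipy.spatial.transform import Rotation as Ro
x,y,z,yaw=map(float,sys.argv[1:5]); s=status.read_state(); R0=np.array(s["tool_rot"])
c,sn=np.cos(np.radians(yaw)),np.sin(np.radians(yaw))
R1=np.array([[c,sn,0],[sn,-c,0],[0,0,-1]])
d=R0.T@(np.array([x,y,z])-s["tcp_pos"])
print("rv",Ro.from_matrix(R0.T@R1).as_rotvec().round(4),"d",d.round(4),"rows",(np.linalg.norm(d)/.0417).round(1),"t",round(s["time"],2),"F",np.round(s["wrist_force"],1),"w",round(s["width"],3))
E
python3 -m inch '[[0,0,0.125,0.04,-0.02,0,1],[0,0,0.25,0.08,-0.04,0,1],[0,0,0.375,0.12,-0.06,0,1],[0,0,0.5,0.16,-0.08,0,1],[0,0,0.62,0.195,-0.098,0,1]]'; python3 g.py .55 -.2 .25 -11; python3 g.py .471 .204 .16 -11
```

```text
time: 1.42
tcp_pos: [0.4029, -0.3943, 0.2564]
tool_rot: [[0.99, -0.14, 0.0], [-0.14, -0.99, -0.0], [0.0, 0.0, -1.0]]
wrist_force: [1.5, 0.7, -0.2]
width: 0.997
grip_force: 0.0
rv [ 0.0002 -0.0003  0.0512] d [ 0.1184 -0.2131  0.0064] rows 5.8 t 1.42 F [ 1.5  0.7 -0.2] w 0.997
rv [ 0.0002 -0.0003  0.0512] d [-0.0166 -0.602   0.0963] rows 14.6 t 1.42 F [ 1.5  0.7 -0.2] w 0.997
```

```bash
python3 -m inch '[[0,0,0.05,0.008,-0.041,0,1],[0,0,0.05,0.016,-0.08,0,1],[0,0,0.05,0.024,-0.12,0,1],[0,0,0.05,0.03,-0.16,0,1],[0,0,0.05,0.036,-0.2,0,1]]'
python3 -m inch '[[0,0,0,0,-0.041,0,1],[0,0,0,0,-0.082,0,1],[0,0,0,0,-0.123,0,1],[0,0,0,0,-0.164,0,1],[0,0,0,0,-0.205,0,1]]'; python3 g.py .471 .204 .16 -11
```

```text
time: 1.83
tcp_pos: [0.4649, -0.2007, 0.2565]
tool_rot: [[0.983, -0.184, 0.0], [-0.184, -0.983, -0.0], [0.0, 0.0, -1.0]]
wrist_force: [1.5, 0.2, -0.2]
width: 1.004
grip_force: 0.0
time: 2.25
tcp_pos: [0.5022, 0.001, 0.2565]
tool_rot: [[0.983, -0.184, 0.001], [-0.184, -0.983, -0.0], [0.001, 0.0, -1.0]]
wrist_force: [1.3, -0.1, -0.3]
width: 1.002
grip_force: 0.0
rv [ 0.0001 -0.0006  0.0074] d [-0.068  -0.1938  0.0965] rows 5.4 t 2.25 F [ 1.3 -0.1 -0.3] w 1.002
```

```bash
python3 -m inch '[[0,0,0.007,-0.014,-0.038,0,1],[0,0,0.007,-0.028,-0.076,0,1],[0,0,0.007,-0.042,-0.114,0,1],[0,0,0.007,-0.056,-0.152,0,1],[0,0,0.007,-0.068,-0.19,0.005,1]]'
python3 -m inch '[[0,0,0,0,-0.004,0.03,1],[0,0,0,0,-0.004,0.03,1]]'
python3 - <<'E'
from h import *
p,X=cloud("wrist"); cv2.imwrite("pics/w1.png",p)
hsv=cv2.cvtColor(p,cv2.COLOR_BGR2HSV).astype(int); H,S=hsv[...,0],hsv[...,1]; z=X[...,2]
def rect(n,m):
    P=X[m]; P=P[~np.isnan(P[:,0])]
    if len(P)>9:
        (a,b),(w,h),t=cv2.minAreaRect(P[:,:2].astype(np.float32)); print(n,len(P),np.round([a,b,w,h,t],4),np.round(np.median(P,0),4))
rect("posttop",(H>95)&(H<130)&(S>90)&(z>.064)&(z<.08)); rect("board",(H>40)&(H<90)&(S>60)&(z>.083)&(z<.1))
E
python3 g.py .471 .204 .16 -11
```

```text
time: 2.67
tcp_pos: [0.4697, 0.2003, 0.2522]
tool_rot: [[0.982, -0.19, 0.002], [-0.19, -0.982, 0.0], [0.002, -0.001, -1.0]]
wrist_force: [1.2, 0.5, 0.5]
width: 1.003
grip_force: 0.0
time: 2.83
tcp_pos: [0.4692, 0.2038, 0.2181]
tool_rot: [[0.982, -0.187, -0.005], [-0.187, -0.982, -0.001], [-0.004, 0.002, -1.0]]
wrist_force: [0.6, -0.1, -0.3]
width: 1.001
grip_force: 0.0
posttop 940 [4.70300e-01 2.01900e-01 2.38000e-02 2.94000e-02 7.88415e+01] [0.4716 0.2016 0.0716]
board 377 [5.4860e-01 1.8670e-01 2.3000e-03 6.9000e-02 7.9225e+01] [0.5489 0.1867 0.0898]
rv [0.0021 0.0036 0.0026] d [ 0.001  -0.0017  0.0598] rows 1.4 t 2.88 F [-0.6 -1.2  0.6] w 1.0
```

View pics/w1.png

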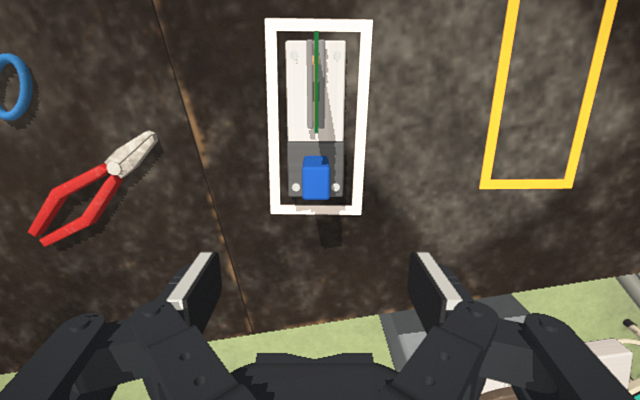

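The wrist view shows the stand inside the white outline, with the post at (316,178) and the board at (317,80). The yellow outline is to the right. I'm descending to the post now.

```bash
python3 -m inch '[[0.002,0.003,0.002,0.001,0,0.04,1],[0.002,0.003,0.002,0.001,0,0.08,1],[0.002,0.003,0.002,0.001,0,0.12,1],[0.002,0.003,0.002,0.001,0,0.145,1],[0.002,0.003,0.002,0.001,0,0.16,1]]'
python3 -m inch '[[0,0,0,0,0,0,1]]'
python3 g.py .4705 .202 .056 -11
```

```text
time: 3.3
tcp_pos: [0.472, 0.2003, 0.0595]
tool_rot: [[0.981, -0.194, 0.001], [-0.194, -0.981, 0.0], [0.001, -0.001, -1.0]]
wrist_force: [0.4, 1.1, -1.1]
width: 0.998
grip_force: 0.0
time: 3.38
tcp_pos: [0.4719, 0.2004, 0.0595]
tool_rot: [[0.981, -0.194, -0.001], [-0.194, -0.981, 0.0], [-0.001, -0.0, -1.0]]
wrist_force: [0.1, -0.2, 0.6]
width: 0.993
grip_force: 0.0
rv [-0.      0.0006 -0.0035] d [-0.0017 -0.0013  0.0035] rows 0.1 t 3.38 F [ 0.1 -0.2  0.6] w 0.993
```

```bash
python3 -m inch '[[0,0,0,-0.0015,-0.0015,0.0025,0.6],[0,0,0,-0.0015,-0.0015,0.0025,0.35],[0,0,0,-0.0015,-0.0015,0.0025,0.2],[0,0,0,-0.0015,-0.0015,0.0025,0.1],[0,0,0,-0.0015,-0.0015,0.0025,0.1]]' 40
python3 -m inch '[[0,0,0,0,0,0,0.1],[0,0,0,0,0,0,0.1],[0,0,0,0,0,0,0.1]]'
python3 g.py .4557 -.0272 .057 -10
```

```text
time: 3.8
tcp_pos: [0.4711, 0.2036, 0.0598]
tool_rot: [[0.981, -0.192, 0.005], [-0.192, -0.981, 0.002], [0.004, -0.002, -1.0]]
wrist_force: [-2.2, -7.3, 4.3]
width: 0.299
grip_force: 3.2
time: 4.05
tcp_pos: [0.471, 0.2037, 0.0597]
tool_rot: [[0.981, -0.192, 0.005], [-0.192, -0.981, 0.002], [0.004, -0.002, -1.0]]
wrist_force: [-1.5, -3.7, 8.8]
width: 0.274
grip_force: 42.3
rv [-0.0024 -0.0042 -0.0189] d [0.0293 0.2295 0.0023] rows 5.5 t 4.05 F [-1.5 -3.7  8.8] w 0.274
```

```bash
python3 -m inch '[[0,0,0,0,0,-0.001,0.1],[0,0,0,0.002,0.012,-0.001,0.1],[0,0,-0.005,0.004,0.03,-0.001,0.1],[0,0,-0.005,0.0065,0.05,-0.001,0.1],[0,0,-0.01,0.009,0.07,-0.001,0.1]]' 60
python3 g.py .456 -.027 .0597 -10
python3 -m inch '[[0,0,0,0.0025,0.02,0,0.1],[0,0,0,0.005,0.04,0,0.1],[0,0,0,0.0075,0.06,0,0.1],[0,0,0,0.01,0.08,0,0.1],[0,0,0,0.0125,0.1,0,0.1]]'
python3 g.py .456 -.027 .0597 -10
```

```text
time: 4.47
tcp_pos: [0.4662, 0.1325, 0.0598]
tool_rot: [[0.983, -0.182, 0.004], [-0.182, -0.983, 0.002], [0.004, -0.002, -1.0]]
wrist_force: [0.2, 2.8, -2.6]
width: 0.275
grip_force: 60.6
rv [-0.0023 -0.0039 -0.0081] d [ 0.0189  0.1587 -0.0002] rows 3.8 t 4.47 F [ 0.2  2.8 -2.6] w 0.275
time: 4.88
tcp_pos: [0.4601, 0.0316, 0.0598]
tool_rot: [[0.983, -0.182, 0.004], [-0.182, -0.983, 0.001], [0.004, -0.002, -1.0]]
wrist_force: [1.0, 4.8, 1.5]
width: 0.271
grip_force: 60.9
rv [-0.0022 -0.0038 -0.0087] d [ 0.0066  0.0583 -0.    ] rows 1.4 t 4.88 F [1.  4.8 1.5] w 0.271
```

```bash
python3 -m inch '[[0,0,-0.004,0.002,0.02,0,0.1],[0,0,-0.009,0.0045,0.04,0,0.1],[0,0,-0.009,0.006,0.052,0,0.1],[0,0,-0.009,0.0066,0.058,0,0.1],[0,0,-0.009,0.0066,0.058,0,0.1]]'
python3 - <<'E'
from h import *
p,X=cloud("scene"); q=p[190:260,310:400]
cv2.imwrite("pics/s2.png",cv2.resize(q,None,fx=7,fy=7,interpolation=cv2.INTER_CUBIC))
hsv=cv2.cvtColor(p,cv2.COLOR_BGR2HSV).astype(int); H,S=hsv[...,0],hsv[...,1]; z=X[...,2]
m=(H>18)&(H<36)&(S>90)&(abs(z)<.008)&(X[...,0]<.63)&(X[...,1]<.06)&(X[...,1]>-.13)
P=X[m][:,:2].astype(np.float32); print(cv2.minAreaRect(P))
m=(H>40)&(H<90)&(S>60)&(z>.03)&(z<.1)&(X[...,1]<.06)&(X[...,1]>-.13)&(X[...,0]<.63)
print(cv2.minAreaRect(X[m][:,:2].astype(np.float32)))
E
python3 g.py .456 -.027 .0597 -10
```

```text
time: 5.3
tcp_pos: [0.4561, -0.027, 0.0598]
tool_rot: [[0.985, -0.175, 0.004], [-0.175, -0.985, 0.001], [0.004, -0.002, -1.0]]
wrist_force: [-1.9, -6.7, 3.7]
width: 0.267
grip_force: 61.4
((0.5021836757659912, -0.03259972482919693), (0.09983282536268234, 0.19642844796180725), 80.09233856201172)
((0.5433216094970703, -0.042407091706991196), (0.010970750823616982, 0.06386759877204895), 80.37042236328125)
rv [-0.0015 -0.004  -0.0013] d [-0.0001  0.0004  0.0001] rows 0.0 t 5.35 F [-1.3 -6.3  5.6] w 0.28
```

View pics/s2.png

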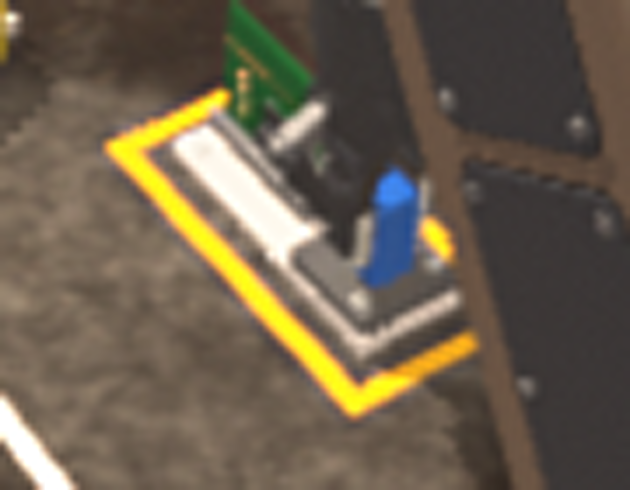

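The crop shows the foot inside the yellow outline with a gap on every visible side (foot corners at about (190,135) and (365,345)). I'll release, rise and verify.

```bash
python3 -m inch '[[0,0,0,0,0,0,0.4],[0,0,0,0,0,0,0.6],[0,0,0,0,0,0,0.8],[0,0,0,0,0,0,1],[0,0,0,0,0,0,1]]' 30
python3 -m inch '[[0,0,0,0,0,-0.03,1],[0,0,0,0,0,-0.07,1],[0,0,0,0,0,-0.11,1],[0,0,0,0,0,-0.15,1],[0,0,0,-0.02,0,-0.18,1]]'
python3 - <<'E'
from h import *
p,X=cloud("wrist"); cv2.imwrite("pics/w2.png",p)
hsv=cv2.cvtColor(p,cv2.COLOR_BGR2HSV).astype(int); H,S=hsv[...,0],hsv[...,1]; z=X[...,2]
def rect(n,m):
    P=X[m]; P=P[~np.isnan(P[:,0])]
    if len(P)>9:
        (a,b),(w,h),t=cv2.minAreaRect(P[:,:2].astype(np.float32)); print(n,len(P),np.round([a,b,w,h,t],4),np.round(np.median(P,0),4))
rect("posttop",(H>95)&(H<130)&(S>90)&(z>.064)&(z<.08)); rect("board",(H>40)&(H<90)&(S>60)&(z>.083)&(z<.1))
rect("yellow",(H>18)&(H<36)&(S>120)&(abs(z)<.006)&(X[...,0]<.63))
E
```

```text
time: 5.77
tcp_pos: [0.4561, -0.0253, 0.0594]
tool_rot: [[0.985, -0.173, 0.003], [-0.173, -0.985, 0.001], [0.003, -0.002, -1.0]]
wrist_force: [0.6, 0.1, -1.0]
width: 0.941
grip_force: 0.0
time: 6.18
tcp_pos: [0.438, -0.0227, 0.2425]
tool_rot: [[0.985, -0.174, 0.008], [-0.174, -0.985, 0.0], [0.008, -0.002, -1.0]]
wrist_force: [-0.5, -0.1, 1.4]
width: 1.0
grip_force: 0.0
posttop 1766 [ 4.28800e-01 -1.25700e-01  2.30000e-01  3.11000e-02  7.51301e+01] [ 0.4153 -0.2062  0.0716]
board 330 [ 5.33700e-01 -4.11000e-02  2.40000e-03  6.84000e-02  7.99911e+01] [ 0.5354 -0.0414  0.0898]
yellow 4972 [ 4.97800e-01 -3.45000e-02  1.00500e-01  1.94300e-01  7.95192e+01] [ 5.162e-01 -3.770e-02  5.000e-04]
```

View pics/w2.png

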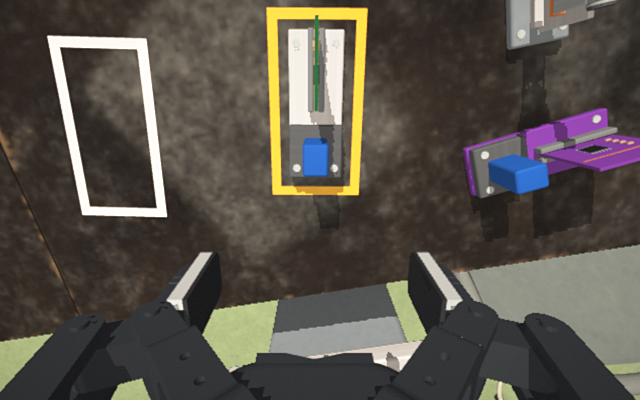

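The stand sits centred in the yellow outline (outline at (317,100), foot inside with a gap all round), and the purple look-alike at (545,160) is untouched. Next I'll look at the clamp.

```bash
python3 -m inch '[[0,0,-0.03,0.01,0.035,-0.02,1],[0,0,-0.06,0.02,0.072,-0.04,1],[0,0,-0.09,0.035,0.108,-0.05,1],[0,0,-0.12,0.05,0.145,-0.05,1],[0,0,-0.12,0.06,0.183,-0.05,1]]'
python3 -m inch '[[0,0,0,0.01,0.04,0,1],[0,0,0,0.01,0.046,0,1],[0,0,0,0.01,0.046,0,1]]'
cat > look.py <<'E'
from h import *
import sys
p,X=cloud("wrist"); cv2.imwrite("pics/"+sys.argv[1],p)
hsv=cv2.cvtColor(p,cv2.COLOR_BGR2HSV).astype(int); H,S=hsv[...,0],hsv[...,1]; z=X[...,2]
R=(X[...,0]>.49)&(X[...,0]<.66)&(X[...,1]>-.34)&(X[...,1]<-.18)
def rect(n,m):
    P=X[m&R]; P=P[~np.isnan(P[:,0])]
    if len(P)>9:
        (a,b),(w,h),t=cv2.minAreaRect(P[:,:2].astype(np.float32)); print(n,len(P),np.round([a,b,w,h,t],4),np.round(np.median(P,0),4),np.round(P[:,2].max(),3))
o=(H>3)&(H<20)&(S>130)
rect("handles",o&(z>.112)); rect("left",o&(z>.112)&(X[...,1]>-.258)); rect("right",o&(z>.112)&(X[...,1]<-.258))
rect("bartop",(z>.066)&(z<.075)&(S<90)); rect("foot",(z>.008)&(z<.016))
for n in ["clip","rack"]:
    for b in silhouettes("wrist",n)[:2]: print(n,b["conf"],np.round(b["bbox"]))
E
python3 look.py w3.png; python3 g.py .556 -.259 .2 -3
```

```text
time: 6.65
tcp_pos: [0.4634, -0.2148, 0.29]
tool_rot: [[0.999, -0.052, 0.005], [-0.052, -0.999, 0.0], [0.005, -0.001, -1.0]]
wrist_force: [0.8, 0.5, 0.4]
width: 0.998
grip_force: 0.0
time: 6.9
tcp_pos: [0.4702, -0.2614, 0.2883]
tool_rot: [[0.998, -0.057, 0.002], [-0.057, -0.998, 0.002], [0.002, -0.002, -1.0]]
wrist_force: [0.0, -0.2, -0.2]
width: 1.004
grip_force: 0.0
handles 1173 [ 0.5538 -0.2638  0.0319  0.056   1.1647] [ 0.5542 -0.2801  0.1317] 0.135
left 576 [ 0.5534 -0.2418  0.0318  0.0117  0.8105] [ 0.5538 -0.2422  0.1318] 0.135
right 597 [ 0.5543 -0.2859  0.0319  0.0117  1.4613] [ 0.5545 -0.2855  0.1316] 0.134
bartop 258 [ 0.5714 -0.2637  0.0797  0.005   1.1919] [ 0.5903 -0.2633  0.0718] 0.074
foot 2175 [ 0.5716 -0.2637  0.1001  0.056   1.1824] [ 0.5908 -0.2657  0.0117] 0.015
clip 0.79 [276.  62. 346. 104.]
rack 0.69 [ 79.  78. 159. 206.]
rack 0.61 [280.  20. 339. 117.]
rv [-0.0021 -0.0026 -0.0016] d [ 0.0855 -0.0037  0.0892] rows 3.0 t 7.05 F [-0.6  0.8  0.2] w 1.0
```

View pics/w3.png

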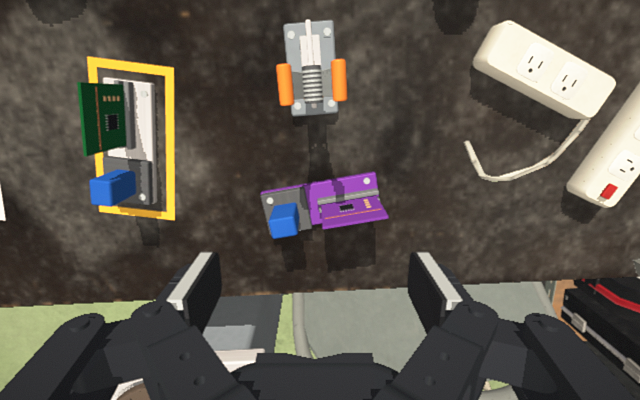

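The wrist view shows the clamp on its bar at (311,84), with its handles at (284,84) and (339,80). I'm moving above it.

```bash
python3 g.py .554 -.2638 .2 1.2; python3 -m inch '[[0,0,-0.04,0.03,0,0.02,1],[0,0,-0.078,0.06,-0.001,0.045,1],[0,0,-0.078,0.0835,-0.002,0.07,1],[0,0,-0.078,0.0835,-0.002,0.088,1],[0,0,-0.078,0.0835,-0.002,0.088,1]]'; python3 g.py .554 -.2638 .134 1.2
```

```text
rv [-0.0021 -0.0026 -0.0749] d [0.0838 0.0012 0.0892] rows 2.9 t 7.05 F [-0.6  0.8  0.2] w 1.0
time: 7.47
tcp_pos: [0.5539, -0.2593, 0.1978]
tool_rot: [[1.0, 0.026, -0.002], [0.026, -1.0, 0.005], [-0.002, -0.005, -1.0]]
wrist_force: [-0.1, 0.8, -0.0]
width: 0.997
grip_force: 0.0
rv [-0.0046  0.0017  0.0053] d [0.0001 0.0048 0.0637] rows 1.5 t 7.47 F [-0.1  0.8 -0. ] w 0.997
```

```bash
python3 -m inch '[[-0.004,0.001,0.005,0,0.0045,0.02,1],[-0.004,0.001,0.005,0,0.0045,0.045,1],[-0.004,0.001,0.005,0,0.0045,0.06,1],[-0.004,0.001,0.005,0,0.0045,0.064,1],[-0.004,0.001,0.005,0,0.0045,0.064,1]]' 30; python3 g.py .554 -.2638 .134 1.2
```

```text
time: 7.88
tcp_pos: [0.5543, -0.2656, 0.1379]
tool_rot: [[1.0, 0.019, 0.004], [0.019, -1.0, -0.002], [0.004, 0.002, -1.0]]
wrist_force: [0.6, -0.1, 0.6]
width: 1.002
grip_force: 0.0
rv [ 0.0024 -0.0038 -0.0017] d [-0.0003 -0.0018  0.0039] rows 0.1 t 7.88 F [ 0.6 -0.1  0.6] w 1.002
```

```bash
python3 -m inch '[[0.002,-0.003,-0.001,0,-0.0018,0.003,0.8],[0.002,-0.003,-0.001,0,-0.0018,0.003,0.7],[0.002,-0.003,-0.001,0,-0.0018,0.003,0.66],[0.002,-0.003,-0.001,0,-0.0018,0.003,0.6],[0.002,-0.003,-0.001,0,-0.0018,0.003,0.55]]' 35; python3 g.py .554 -.2638 .134 1.2
python3 -m inch '[[0,0,0,0,0,-0.001,0.45],[0,0,0,0,0,-0.002,0.35],[0,0,0,0,0,-0.003,0.25],[0,0,0,0,0,-0.003,0.2],[0,0,0,0,0,-0.003,0.2]]'; python3 g.py .554 -.2638 .134 1.2
```

```text
time: 8.3
tcp_pos: [0.5556, -0.2653, 0.1371]
tool_rot: [[1.0, 0.02, 0.005], [0.02, -1.0, -0.003], [0.005, 0.003, -1.0]]
wrist_force: [-2.4, -0.1, 15.5]
width: 0.554
grip_force: 12.0
rv [ 0.0035 -0.0052 -0.0013] d [-0.0016 -0.0015  0.0031] rows 0.1 t 8.3 F [-2.4 -0.1 15.5] w 0.554
time: 8.72
tcp_pos: [0.556, -0.2658, 0.1411]
tool_rot: [[1.0, 0.019, 0.007], [0.02, -1.0, -0.005], [0.007, 0.005, -1.0]]
wrist_force: [-1.6, -0.8, 21.2]
width: 0.269
grip_force: 34.6
rv [ 0.005  -0.0072 -0.0014] d [-0.002  -0.0021  0.0071] rows 0.2 t 8.72 F [-1.6 -0.8 21.2] w 0.269
```

```bash
python3 -m inch '[[0,0,0,0,0,-0.003,0.15],[0,0,0,0,0,-0.006,0.15],[0,0,0,0,0,-0.008,0.15],[0,0,0,0,0,-0.01,0.15],[0,0,0,0,0,-0.01,0.15]]' 40; python3 g.py .554 -.2638 .2 1.2
python3 -m inch '[[0,0,0,0,0,-0.01,0.15],[0,0,0,0,0,-0.02,0.15],[0,0,0,0,0,-0.035,0.15],[0,0,0,0,0,-0.055,0.15],[0,0,0,0,0,-0.075,0.15]]'; python3 g.py .534 -.041 .23 -10
python3 - <<'E'
from h import *
for c in ["scene","side"]:
    p,X=cloud(c); np.save(c+"2.npy",X); cv2.imwrite(f"pics/{c}b.png",p)
a=cv2.imread("pics/sceneb.png")[115:195,350:430]; b=cv2.imread("pics/sideb.png")[105:185,290:370]
cv2.imwrite("pics/clip1.png",cv2.resize(np.hstack([a,b]),None,fx=5,fy=5,interpolation=cv2.INTER_CUBIC))
E
```

```text
time: 9.13
tcp_pos: [0.5545, -0.2645, 0.1477]
tool_rot: [[1.0, 0.019, 0.002], [0.019, -1.0, -0.001], [0.001, 0.001, -1.0]]
wrist_force: [-0.0, -0.8, -0.8]
width: 0.26
grip_force: 39.1
rv [ 0.0009 -0.0015 -0.0014] d [-0.0005 -0.0007 -0.0523] rows 1.3 t 9.13 F [-0.  -0.8 -0.8] w 0.26
time: 9.55
tcp_pos: [0.5543, -0.2644, 0.2239]
tool_rot: [[1.0, 0.019, 0.001], [0.019, -1.0, -0.001], [0.001, 0.001, -1.0]]
wrist_force: [1.1, -0.3, -1.1]
width: 0.263
grip_force: 39.2
rv [ 0.0005 -0.0013  0.194 ] d [-0.016  -0.2238 -0.0062] rows 5.4 t 9.55 F [ 1.1 -0.3 -1.1] w 0.263
```

View pics/clip1.png

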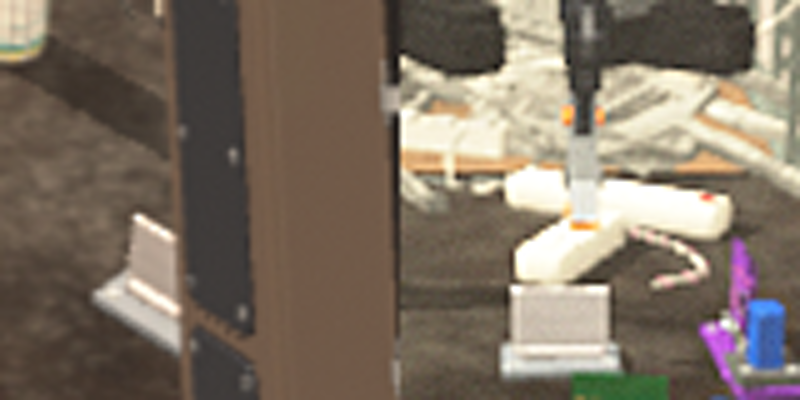

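The clamp is off the bar and held by its handles (orange at crop (580,112), jaw tips at (583,222)). I'll measure where the tips sit below the TCP.

```bash
python3 - <<'E'
from h import *
X=np.load("side2.npy"); p=cv2.imread("pics/sideb.png"); hsv=cv2.cvtColor(p,cv2.COLOR_BGR2HSV).astype(int)
o=(hsv[...,0]>3)&(hsv[...,0]<20)&(hsv[...,1]>130)&(X[...,1]<-.2)&(X[...,1]>-.33)&(X[...,0]>.5)&(X[...,0]<.62)
v,u=np.where(o)
for i,j in zip(v,u):
    print(j,i,X[i,j].round(3))
g=(X[...,1]<-.2)&(X[...,1]>-.33)&(X[...,0]>.5)&(X[...,0]<.62)&(X[...,2]>.1)
for i in range(118,156):
    P=X[i][g[i]]
    if len(P): print(i,len(P),P.min(0).round(3),P.max(0).round(3))
E
```

```text
323 126 [ 0.568 -0.271  0.224]
324 127 [ 0.564 -0.249  0.226]
329 127 [ 0.545 -0.253  0.225]
330 127 [ 0.541 -0.251  0.226]
329 128 [ 0.545 -0.249  0.222]
330 128 [ 0.54  -0.252  0.221]
323 129 [ 0.568 -0.256  0.216]
330 129 [ 0.54  -0.258  0.216]
325 150 [ 0.56  -0.235  0.135]
326 150 [ 0.556 -0.24   0.134]
327 150 [ 0.552 -0.243  0.133]
328 150 [ 0.548 -0.236  0.135]
118 7 [ 0.543 -0.245  0.264] [ 0.565 -0.212  0.272]
119 7 [ 0.543 -0.282  0.25 ] [ 0.568 -0.217  0.267]
120 7 [ 0.542 -0.242  0.257] [ 0.565 -0.215  0.264]
121 7 [ 0.543 -0.232  0.255] [ 0.565 -0.215  0.26 ]
122 7 [ 0.542 -0.242  0.248] [ 0.565 -0.219  0.255]
123 6 [ 0.545 -0.245  0.244] [ 0.565 -0.238  0.246]
124 6 [ 0.545 -0.256  0.237] [ 0.564 -0.239  0.241]
125 6 [ 0.545 -0.252  0.234] [ 0.565 -0.242  0.237]
126 8 [ 0.54  -0.271  0.224] [ 0.568 -0.241  0.233]
127 8 [ 0.541 -0.256  0.224] [ 0.568 -0.233  0.231]
128 8 [ 0.54  -0.255  0.221] [ 0.568 -0.235  0.226]
129 8 [ 0.54  -0.258  0.216] [ 0.568 -0.238  0.221]
130 6 [ 0.545 -0.252  0.213] [ 0.564 -0.24   0.217]
131 6 [ 0.545 -0.251  0.21 ] [ 0.564 -0.242  0.212]

[... 287 characters left out ...]
] [ 0.564 -0.249  0.185]
138 8 [ 0.54  -0.265  0.176] [ 0.568 -0.25   0.181]
139 8 [ 0.54  -0.265  0.172] [ 0.568 -0.252  0.176]
140 8 [ 0.54  -0.258  0.17 ] [ 0.568 -0.249  0.173]
141 8 [ 0.54  -0.257  0.166] [ 0.568 -0.246  0.17 ]
142 8 [ 0.539 -0.262  0.16 ] [ 0.568 -0.247  0.165]
143 6 [ 0.544 -0.254  0.159] [ 0.564 -0.248  0.161]
144 6 [ 0.544 -0.248  0.156] [ 0.564 -0.243  0.158]
145 5 [ 0.544 -0.251  0.151] [ 0.56  -0.241  0.155]
146 6 [ 0.544 -0.251  0.147] [ 0.564 -0.24   0.151]
147 6 [ 0.544 -0.248  0.144] [ 0.564 -0.239  0.147]
148 7 [ 0.54  -0.247  0.14 ] [ 0.564 -0.235  0.144]
149 7 [ 0.54  -0.244  0.137] [ 0.564 -0.233  0.14 ]
150 6 [ 0.544 -0.243  0.133] [ 0.564 -0.235  0.135]
```

```bash
python3 -m inch '[[0,0,0.04,-0.003,-0.03,-0.006,0.15],[0,0,0.08,-0.006,-0.065,-0.006,0.15],[0,0,0.12,-0.009,-0.1,-0.006,0.15],[0,0,0.16,-0.012,-0.14,-0.006,0.15],[0,0,0.194,-0.014,-0.175,-0.006,0.15]]'
python3 g.py .534 -.041 .23 -10
```

```text
time: 10.07
tcp_pos: [0.5361, -0.0879, 0.2281]
tool_rot: [[0.984, -0.176, 0.001], [-0.176, -0.984, -0.0], [0.001, 0.0, -1.0]]
wrist_force: [1.7, 0.0, -0.9]
width: 0.265
grip_force: 39.3
rv [ 0.0003 -0.0008 -0.0025] d [-0.0103 -0.0458 -0.002 ] rows 1.1 t 10.07 F [ 1.7  0.  -0.9] w 0.265
```

```bash
python3 -m inch '[[0,0,-0.002,-0.004,-0.018,-0.002,0.15],[0,0,-0.002,-0.008,-0.034,-0.002,0.15],[0,0,-0.002,-0.01,-0.044,-0.002,0.15],[0,0,-0.002,-0.0103,-0.0458,-0.002,0.15],[0,0,-0.002,-0.0103,-0.0458,-0.002,0.15]]'
python3 -m inch '[[0,0,0,0,0,0,0.15],[0,0,0,0,0,0,0.15]]'
python3 g.py .534 -.041 .169 -10
python3 - <<'E'
from h import *
p,X=cloud("wrist"); a=p[0:260,180:460]
s,_=snapshot("side"); sc,_=snapshot("scene")
cv2.imwrite("pics/pre.png",np.hstack([cv2.resize(s[130:230,300:380],(400,500),interpolation=cv2.INTER_CUBIC),cv2.resize(sc[130:260,310:414],(400,500),interpolation=cv2.INTER_CUBIC)]))
hsv=cv2.cvtColor(p,cv2.COLOR_BGR2HSV).astype(int); H,S=hsv[...,0],hsv[...,1]; z=X[...,2]
P=X[(H>40)&(H<90)&(S>60)&(z>.08)&(z<.1)]; print(len(P), cv2.minAreaRect(P[:,:2].astype(np.float32)) if len(P)>5 else 0)
E
```

```text
time: 10.48
tcp_pos: [0.5349, -0.0428, 0.2301]
tool_rot: [[0.985, -0.171, 0.001], [-0.171, -0.985, -0.001], [0.001, 0.001, -1.0]]
wrist_force: [-0.2, -0.3, -2.4]
width: 0.264
grip_force: 39.3
time: 10.65
tcp_pos: [0.5349, -0.0438, 0.2301]
tool_rot: [[0.985, -0.173, 0.001], [-0.173, -0.985, -0.001], [0.001, 0.001, -1.0]]
wrist_force: [-0.1, 0.3, -0.8]
width: 0.262
grip_force: 39.3
rv [ 0.0006 -0.0013  0.001 ] d [-0.0014 -0.0026  0.0611] rows 1.5 t 10.65 F [-0.1  0.3 -0.8] w 0.262
148 ((0.5479554533958435, -0.043396737426519394), (0.0016929709818214178, 0.0414634644985199), 79.8692398071289)
```

View pics/pre.png

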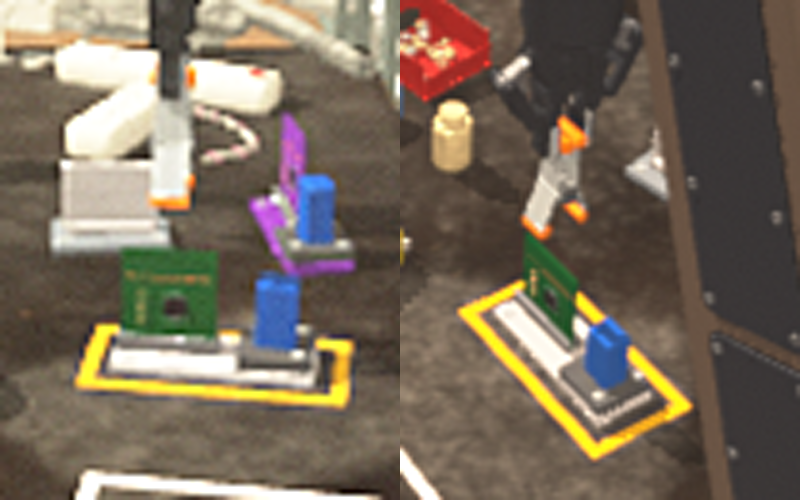

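The side view (left) and scene view (right) show the clamp hanging wide open above the board: tips at (170,200) and (540,222), board top edge at (170,252) and (550,255). I'm correcting the offset and lowering.

```bash
python3 -m inch '[[0,0,0,-0.0014,-0.0025,0,0.15],[0,0,0,-0.0014,-0.0025,0.005,0.15],[0,0,0,-0.0014,-0.0025,0.015,0.15],[0,0,0,-0.0014,-0.0025,0.025,0.15],[0,0,0,-0.0014,-0.0025,0.03,0.15]]'
python3 g.py .534 -.041 .169 -10
python3 -m inch '[[0,0,0,0,0,0.01,0.15],[0,0,0,0,0,0.02,0.15],[0,0,0,0,0,0.027,0.15],[0,0,0,0,0,0.03,0.15],[0,0,0,0,0,0.03,0.15]]'
python3 g.py .534 -.041 .169 -10
python3 - <<'E'
from h import *
s,X=cloud("side"); sc,_=snapshot("scene")
cv2.imwrite("pics/post.png",np.hstack([cv2.resize(s[140:220,310:374],(400,500),interpolation=cv2.INTER_CUBIC),cv2.resize(sc[150:240,320:392],(400,500),interpolation=cv2.INTER_CUBIC)]))
hsv=cv2.cvtColor(s,cv2.COLOR_BGR2HSV).astype(int); H,S=hsv[...,0],hsv[...,1]
b=(X[...,0]>.46)&(X[...,0]<.6)&(X[...,1]>-.1)&(X[...,1]<.02)
for n,m in [("orange",(H>3)&(H<20)&(S>150)&b&(X[...,2]>.04)),("green",(H>40)&(H<90)&(S>60)&b)]:
    for v in np.unique(np.where(m)[0]): print(n,v,m[v].sum(),np.round(X[v][m[v]].min(0),3),np.round(X[v][m[v]].max(0),3))
E
```

```text
time: 11.22
tcp_pos: [0.5333, -0.0401, 0.1984]
tool_rot: [[0.985, -0.172, -0.001], [-0.172, -0.985, -0.0], [-0.001, 0.0, -1.0]]
wrist_force: [-0.1, -0.3, -0.8]
width: 0.266
grip_force: 39.3
rv [0.0005 0.0005 0.002 ] d [0.0008 0.0007 0.0294] rows 0.7 t 11.22 F [-0.1 -0.3 -0.8] w 0.266
time: 11.63
tcp_pos: [0.5337, -0.0402, 0.1693]
tool_rot: [[0.985, -0.172, 0.0], [-0.172, -0.985, -0.0], [0.0, 0.0, -1.0]]
wrist_force: [-0.4, -0.4, -0.5]
width: 0.262
grip_force: 39.3
rv [ 0.0004 -0.0001  0.002 ] d [0.0004 0.0007 0.0003] rows 0.0 t 11.63 F [-0.4 -0.4 -0.5] w 0.262
orange 160 2 [ 0.517 -0.044  0.164] [ 0.521 -0.041  0.165]
orange 161 3 [ 0.518 -0.037  0.163] [ 0.549 -0.029  0.166]
orange 162 2 [ 0.518 -0.027  0.163] [ 0.522 -0.021  0.166]
orange 163 2 [ 0.518 -0.031  0.158] [ 0.521 -0.03   0.158]
orange 164 1 [ 0.52  -0.043  0.149] [ 0.52  -0.043  0.149]
orange 186 4 [ 0.524 -0.044  0.063] [ 0.548 -0.014  0.077]
orange 187 7 [ 0.522 -0.046  0.058] [ 0.544 -0.038  0.062]
green 180 10 [ 0.505 -0.048  0.086] [ 0.566 -0.034  0.091]
green 181 11 [ 0.501 -0.049  0.081] [ 0.566 -0.035  0.087]
gr
[... 237 characters left out ...]
 186 8 [ 0.5   -0.045  0.063] [ 0.566 -0.032  0.068]
green 187 11 [ 0.5   -0.051  0.056] [ 0.566 -0.033  0.064]
green 188 18 [ 0.501 -0.047  0.054] [ 0.566 -0.032  0.06 ]
green 189 16 [ 0.5   -0.048  0.049] [ 0.566 -0.029  0.058]
green 190 13 [ 0.504 -0.05   0.044] [ 0.566 -0.035  0.051]
green 191 13 [ 0.5   -0.044  0.043] [ 0.566 -0.034  0.047]
green 192 13 [ 0.503 -0.053  0.034] [ 0.565 -0.035  0.042]
green 193 13 [ 0.504 -0.046  0.034] [ 0.566 -0.032  0.04 ]
green 194 17 [ 0.503 -0.051  0.027] [ 0.565 -0.033  0.036]
green 195 19 [ 0.503 -0.053  0.022] [ 0.569 -0.032  0.032]
green 196 16 [ 0.503 -0.05   0.02 ] [ 0.558 -0.033  0.027]
green 197 2 [ 0.504 -0.03   0.025] [ 0.507 -0.029  0.025]
```

View pics/post.png

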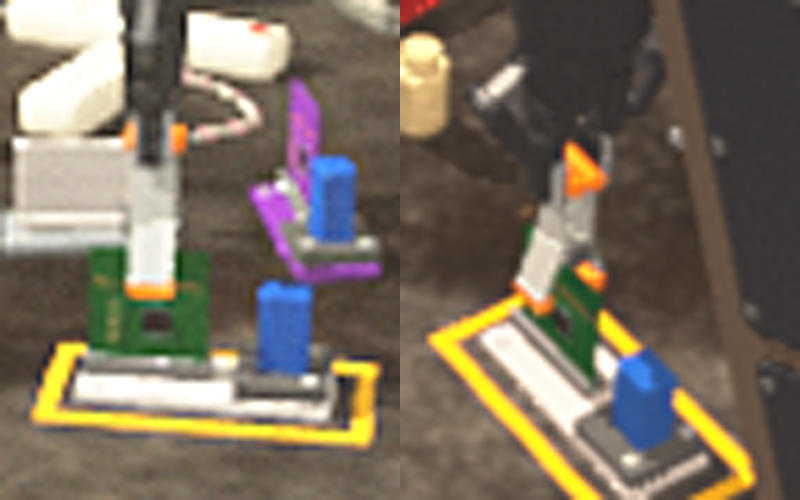

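Both views show the jaws on either side of the middle of the board's top edge: front tip at (150,290) and (533,300), rear tip at (592,273). The wrist force is near zero, so I'm handing in.

```bash
python3 -m inch '[[0,0,0,0,0,0,0.15],[0,0,0,0,0,0,0.15]]' && python3 -c "
from station import order; print(order.sign_off())"
```

```text
time: 11.9
tcp_pos: [0.5341, -0.0403, 0.1707]
tool_rot: [[0.985, -0.172, 0.002], [-0.172, -0.985, -0.001], [0.002, 0.001, -1.0]]
wrist_force: [-0.2, 0.8, -0.9]
width: 0.258
grip_force: 39.3
the job is handed in; nothing more can be done
None
```

The job is handed in at 11.9 s: the stand is inside the yellow outline and the arm is holding the clamp squeezed open astride the middle of the board's top edge, with near-zero wrist force; sign-off gave no verdict.

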